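Clear the nail brush off the bin lid, then hold the lid open at 60 degrees

ROBOT

A 6-joint arm with a two-finger parallel gripper is mounted at the origin on the work surface. World frame = base frame: x ahead of the robot, y to its left, z up, the work surface at z = 0. Lengths are in m, angles in rad, forces in N, time in s.
With the tool pointing down it reaches from about 0.425 to 0.95 m from the base axis. Payload 3.5 kg.
Tool frame: the origin (TCP) lies at the very end of the fingers, on their centre line; the grasp point (between the pads) lies 19 mm behind it (ctrl.pinch_z is the distance from the TCP to the grasp point, in m); z points along the fingers, y is the line along which they close (so a half turn about z gives the same grasp; the last joint's range is limited). The gripper opens to 85 mm and grips with 20 to 120 N. Pads are 22 mm wide; open, the fingers measure 114 mm over their backs; the gripper's body (76 mm by 85 mm) begins 54 mm behind the grasp point. The pads swing forward as they close: fully open they stand 13 mm farther back than shut.
Start: joints at [1.004, 0.286, 1.577, -0, 1.279, -0.15], TCP at [0.273, 0.617, 0.231] pointing down, gripper open.
Joint ranges: [-2.77, 2.77], [-0.9, 2.22], [0.21, 2.48], [-1.53, 4.67], [0.24, 2.81], [-2.84, 2.84]. Speed limits (rad/s): [2.79, 2.79, 3.14, 3.14, 3.14, 3.14].

INTERFACE

Orientations are given as a unit quaternion [x, y, z, w].
In Python, from plant import ctrl gives the robot as it stands. The module is installed in compiled form; this text tells all that it offers.
- The arm moves only by the shell command python3 -m crank 'ROWS' [OPENING] [FORCE]. ROWS is JSON, a list of rows, each a list of 6 numbers: the shift along the tool's x, y, z in cm, then the turn, a rotation vector about the tool's x, y, z in rad. In form: [[tx, ty, tz, rx, ry, rz], ...]. A call has 1 to 10 rows; each row is the pose to reach, as a shift and turn from the pose commanded when the call began, along the tool's axes at that moment; what a row does not reach only later rows make up. A row lasts 1/10 s, in which the tool goes at most 50 mm and 8.59 degrees, less where a joint would pass 70% of its speed; a pose out of reach is approached as far as the arm can. A call with a gripper value outside its range is refused whole. OPENING is the opening, from 0 (shut) to 1 (fully open), set as the call begins (- or left out, the last holds). The fingers move at their own pace and stop on an object; FORCE is the grip in N (left out, the last holds). Time passes only in rows, so rows that repeat a pose let the fingers close. It gives the time, the measured TCP pose, the force, the opening and the grip force at its end, in the units of the state.
- ctrl.get_state(): the state, without advancing time (a new reading comes with each control period).
- ctrl.read_camera(name): name is "side" or "top" or "wrist"; returns (picture, depth): 384x512x3 uint8, blue, green, red; 384x512 float32, m along the optical axis (not along the pixel's ray), 0 where there is no reading.
- ctrl.camera_info(name): a dict with "K" (3x3 intrinsics, pixels), "origin" and "orientation" of the camera in the world. Camera axes: x right, y down, z forward; pixel columns grow to the right and rows downward; lengths in m; the calibration is good to about 2 mm. A picture is of the moment at which its call begins: read the wrist's pose just before it. camera_info takes no time and is no camera call; for the wrist camera it gives the pose at the moment of the call.
- ctrl.sign_off(): hands the job in; it is judged then, once.
The state is a dict: "time": time; "qpos": joint angles; "dq": joint speeds; "joint_efforts": joint torques, N m; "eef_pos": TCP position; "tcp_rot": TCP orientation; "contact_force": force on the tool from outside, world axes, zero at the start; "wrist_torque": the same for the moment, N m; "opening": opening from 0.0 (shut) to 1.0 (fully open); "finger_force": force on a finger pad.
Only numpy, scipy, OpenCV 4.12 (cv2) and the standard library are available. Lean on these libraries where they do the work, as an engineer would, in place of code of your own. Each camera call takes 0.05 s, during which the arm holds its last target. There are 200 camera calls.

TASK

Somebody left the nail brush on the lid of the aluminium bin: first lay it, bristles down and flat on the floor of its dark wooden tray, without dropping it. Then lift the bin's hinged lid and hold it open at 60 degrees, give or take five, so that I can tip in the prunings; it falls shut by itself, so finish with the robot still holding it there. Do not swing the lid past about 75 degrees at any time or it may topple back onto the glass spray bottle, and leave everything else on the bench where it stands.

Things in the scene. Friction and masses are not known exactly. Their poses are not given: they have to be found in the camera images.
- bin: round brushed-aluminium bench-top bin, 160 mm across and 180 mm high without its lid; it does not shift on the bench. Origin: centre of its underside; z up; its x axis points from the handle side of the lid (which faces roughly towards the robot, turned up to 0.35 rad) to the hinge at the back.
- lid (a joint): opening angle of the bin's lid, rad: 0 shut (level), growing as the front edge rises about the bin's y axis through lid_hinge; 1.047 is 60 degrees, stop at 2.9. The lid is a flat aluminium disc 160 mm across, 0.2 to 0.4 kg, its top 188 mm above the bench when shut. The hinge is nearly frictionless: let go, the lid falls shut, or falls back if beyond about 87 degrees.
- lid_hinge (a point): a point on the hinge axis at the back of the bin, 85 mm from the bin's centre along its x axis, 183 mm above the bench
- lid_handle (a point): middle of the bar of the black bow handle on the lid near its front edge: round bar 10 mm thick, 92 mm long, parallel to the hinge, on two 10 mm posts 92 mm apart; its centre line is 38 mm above the lid's top, 135 mm in front of the hinge axis and (lid shut) 43 mm higher than it, 226 mm above the bench. Moves with the lid.
- brush: bamboo nail brush, loose, 40 to 90 g: bamboo back 95 mm (its x) by 40 mm (its y), 17 mm thick, over a stiff bristle block 84 x 32 mm, 14 mm high; 31 mm high in all. Origin: centre of the bristles' underside; z out of the bamboo back. Starts on the shut lid behind the handle, bristles down, lying roughly along the hinge.
- tray: shallow dark wooden brush tray fixed to the bench, 137 mm (its x axis) by 77 mm (its y axis) outside; inside 125 x 65 mm, floor 5 mm above the bench, rim 13 mm above the bench. Origin: centre of its underside; z up.
- spray: bystander: brown glass spray bottle, 66 mm across and 202 mm high, standing behind the bin's hinge. Origin: centre of its underside
- jug: bystander: green plastic watering jug, empty, 112 mm across, 165 mm high, spout along its +x, handle at -x. Origin: centre of its underside
- soap: bystander: white ceramic soap dispenser, 62 mm across and 160 mm high, standing beyond the tray. Origin: centre of its underside
- pot: bystander: small terracotta pot with a succulent, 72 mm across, about 110 mm high. Origin: centre of its underside
- trowel: bystander: garden trowel lying on the bench, 270 mm long along its x axis, 60 mm wide. Origin: near its middle, at the bench
- jar: bystander: glass jar with aluminium cap, 68 mm across and 95 mm high. Origin: centre of its underside
Things that resemble listed ones, but are neither listed nor needed, are in the scene too. Several things look just like the tray: the one meant starts farthest from the robot's base. There is more than one size of the brush; the job needs the smaller.

How it is judged:
On the way, in this order (a step that is already met when the one before it is completed fails the run):
1. the brush lies released, bristles down, flat in the tray, with the lid still shut (x of brush in the frame of tray between -0.024 and 0.024 m and y of brush in the frame of tray between -0.02 and 0.02 m and z of brush in the frame of tray between 0.002 and 0.0085 m and angle between brush's own z axis and vertical below 0.1 rad and contact force between brush and the fingers below 0.05 N and linear speed of brush below 0.02 m/s and value of joint lid below 0.1 rad), for 0.2 s.
2. the robot holds the lid still, open at 60 degrees (value of joint lid between 0.94 and 1.155 rad and velocity of joint lid between -0.08 and 0.08 rad/s and (contact force between lid and the fingers above 0.3 N or contact force between lid and the arm above 0.3 N) and contact force between lid and brush below 0.05 N and contact force between lid and spray below 0.05 N and contact force between lid and jug below 0.05 N and contact force between lid and soap below 0.05 N and contact force between lid and pot below 0.05 N and contact force between lid and trowel below 0.05 N and contact force between lid and jar below 0.05 N), for 0.5 s.
At the end, for the whole second after the job is handed in: The robot is touching the lid and alone holds it still at 60 degrees (54 to 66); the brush lies released and at rest, bristles down, flat on the tray's floor within its rim (all of step 2 and x of brush in the frame of tray between -0.024 and 0.024 m and y of brush in the frame of tray between -0.02 and 0.02 m and z of brush in the frame of tray between 0.002 and 0.0085 m and angle between brush's own z axis and vertical below 0.1 rad and contact force between brush and the fingers below 0.05 N and linear speed of brush below 0.02 m/s); the arm keeps its last pose, push and grip.
It fails at once if the lid is raised while the brush is not yet in its tray (value of joint lid above 0.15 rad and not (x of brush in the frame of tray between -0.024 and 0.024 m and y of brush in the frame of tray between -0.02 and 0.02 m and z of brush in the frame of tray between 0.002 and 0.0085 m and angle between brush's own z axis and vertical below 0.1 rad)).
It fails at once if the lid is swung past 80 degrees (value of joint lid above 1.4 rad).
It fails at once if the brush is dropped (falls free by more than about 30 mm) (contact force between brush and the arm below 0.01 N and contact force between brush and the fingers below 0.01 N and linear speed of brush above 0.75 m/s).
It fails at once if something else on the bench is moved by more than 25 mm or knocked over (distance of any of spray, jug, soap, pot, trowel, jar from where it was at the start of the episode above 0.025 m or angle between any of spray, jug, soap, pot, trowel, jar's own z axis and vertical above 0.35 rad).
It also fails if it takes over 62 s, if anything falls off the work surface, if the arm or the gripper's body presses on something with over 40 N, if the wrist force passes 120 N, or if a joint passes its speed limit or range.

## Working session

There is one attempt and no reset: what is moved stays moved. The work goes in short steps, Python scripts to look and compute and a shell command to move; the robot and the scene stay as the last step left them, time stands still between calls to the robot, and variables do not carry over. Pictures are saved under pics/ and viewed, at most 10 in all, crops included, and the job is handed in when it is done.

```bash
mkdir -p pics; cat > h.py <<'E'
import numpy as np,cv2
from scipy.spatial.transform import Rotation as R
from plant import ctrl
def snap(n,f=None):
    ci=ctrl.camera_info(n); im,d=ctrl.read_camera(n)
    if f: cv2.imwrite('pics/'+f,im); np.savez('pics/'+f[:-4],im=im,d=d,K=ci['K'],o=ci['origin'],q=ci['orientation'])
    return im,d,ci
def load(f):
    z=np.load('pics/'+f+'.npz'); return z['im'],z['d'],dict(K=z['K'],origin=z['o'],orientation=z['q'])
def rot(q):
    q=np.array(q); return q if q.shape==(3,3) else R.from_quat(q).as_matrix()
def cloud(d,ci):
    v,u=np.mgrid[:d.shape[0],:d.shape[1]]; r=np.stack([u,v,np.ones_like(u)],-1)@np.linalg.inv(np.array(ci['K'])).T
    return (r*d[...,None])@rot(ci['orientation']).T+np.array(ci['origin'])
def ray(u,v,z,ci):
    r=rot(ci['orientation'])@np.linalg.inv(np.array(ci['K']))@[u,v,1]; o=np.array(ci['origin']); return o+r*(z-o[2])/r[2]
E
python3 - <<'E'
from h import *
for n in('top','side'):
    im,d,ci=snap(n,n+'0.png'); print(n,ci,np.median(d))
s=ctrl.get_state(); print(s)
E
```

```text
top {'K': array([[432.89620859,   0.        , 260.53370701],
       [  0.        , 432.89620859, 189.31658604],
       [  0.        ,   0.        ,   1.        ]]), 'origin': array([ 0.33213287, -0.00839812,  1.61892135]), 'orientation': array([-0.70541983,  0.70708354, -0.03474422,  0.03476445])} 1.6181521
side {'K': array([[370.21842966,   0.        , 260.38488564],
       [  0.        , 370.21842966, 192.08649182],
       [  0.        ,   0.        ,   1.        ]]), 'origin': array([ 0.40657037, -0.94877418,  1.00456526]), 'orientation': array([ 0.91074036, -0.03736462,  0.02449488, -0.41055557])} 1.6140716
{'time': 0.1, 'qpos': array([ 1.00404366e+00,  2.87134320e-01,  1.57803606e+00,  3.64856586e-06,
        1.27861489e+00, -1.49981780e-01]), 'dq': array([-0.00112939, -0.00166935, -0.00205078, -0.00033836,  0.00050364,
       -0.00127327]), 'joint_efforts': array([ 1.23190282e-03, -4.07296300e+01, -2.93698990e+01, -1.03159659e-04,
        3.44300926e-03,  1.22095392e-05]), 'eef_pos': array([0.27288202, 0.6167264 , 0.23004438]), 'tcp_rot': array([ 2.06880934e-01,  9.78365513e-01, -1.02604981e-03, -3.86161443e-04]), 'contact_force': array([-0.43009134,  0.26453134, -0.68088908]), 'wrist_torque': array([ 0.01562992, -0.00549093, -0.00653701]), 'finger_force': 0.0, 'opening': 0.9993900000937059}
```

View pics/top0.png

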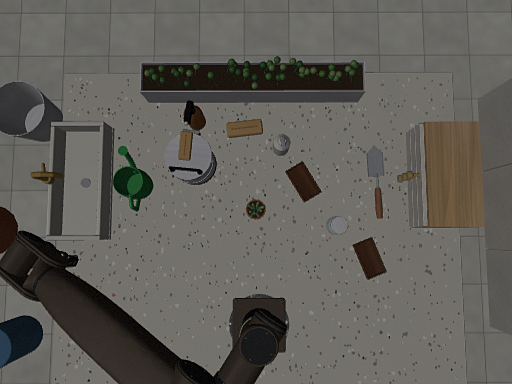

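View pics/side0.png

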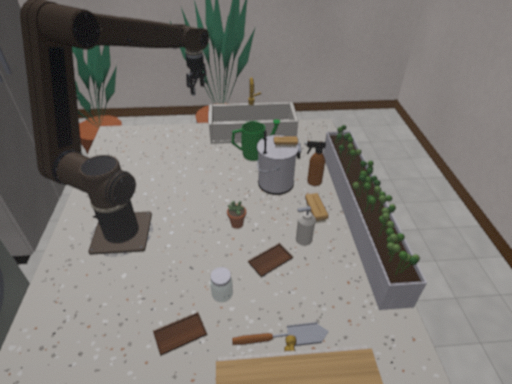

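The top view shows the bin at about (190,158), with the brush on its lid at (185,145) and the handle at (185,170). The larger brush is at (245,128). The two trays are at (303,181) and (369,258), and the first is farther from the base. Next I'll measure.

```bash
python3 - <<'E'
from h import *
im,d,ci=load('top0'); P=cloud(d,ci); hsv=cv2.cvtColor(im,cv2.COLOR_BGR2HSV)
cv2.imwrite('pics/c1.png',cv2.resize(im[90:220,110:320],None,fx=3.8,fy=3.8,interpolation=cv2.INTER_CUBIC))
# tray: dark brown
def rects(m,nm,amin=60):
    n,l,st,c=cv2.connectedComponentsWithStats(m.astype(np.uint8))
    for i in range(1,n):
        if st[i,4]<amin: continue
        p=P[l==i]; z=np.median(p[:,2]); 
        r=cv2.minAreaRect((p[:,:2]*1000).astype(np.float32)); print(nm,c[i].round(),st[i,4],'z',z.round(4),[np.round(x,1) for x in r])
H,S,V=hsv[...,0],hsv[...,1],hsv[...,2]
z=P[...,2]
ws=(P[...,0]>0.1)&(P[...,0]<.9)&(abs(P[...,1])<.6)
rects(ws&(z<.03)&(V<110)&((H<14)|(H>170))&(S>60),'tray')
rects(ws&(H>8)&(H<25)&(S>90)&(V>100)&(z>.015),'bamb')
rects(ws&(z>.18)&(z<.196),'lid')
rects(ws&(z>.215)&(z<.24)&(V<60),'handle',15)
rects(ws&(z>.03),'all')
E
```

```text
tray [303. 181.] 716 z 0.0056 [array([ 520.5, -167.2]), array([133.9,  77.1]), np.float64(30.8)]
tray [378. 203.] 180 z 0.0213 [array([ 438.7, -445.9]), array([112.8,  26.3]), np.float64(3.5)]
tray [369. 258.] 768 z 0.0064 [array([ 236.4, -407.3]), array([134.9,  78.5]), np.float64(21.9)]
bamb [243. 128.] 358 z 0.0426 [array([718.4,  54.7]), array([ 48.2, 126.9]), np.float64(7.6)]
bamb [427. 141.] 69 z 0.1693 [array([ 625. , -574.7]), array([158.4,   9.2]), np.float64(0.1)]
bamb [433. 184.] 537 z 0.1699 [array([ 393. , -383.6]), array([301.5, 697.8]), np.float64(32.6)]
bamb [184. 145.] 243 z 0.2181 [array([481.3, 145.3]), array([421.3,  77.1]), np.float64(35.5)]
lid [332.  70.] 67 z 0.1892 [array([ 880.9, -252.1]), array([39.8, 21.2]), np.float64(6.4)]
lid [153.  74.] 73 z 0.1876 [array([872., 358.]), array([44.6, 22.3]), np.float64(22.2)]
lid [188. 157.] 1349 z 0.1872 [array([588.9, 237.2]), array([164.3, 158. ]), np.float64(34.7)]
handle [184. 169.] 90 z 0.2286 [array([537. , 239.7]), array([97.6,  9.6]), np.float64(84.2)]
all [249.  87.] 7068 z 0.1139 [array([616. ,  19.5]), array
[... 182 characters left out ...]
rray([417.2, 608.2]), np.float64(0.0)]
all [422. 176.] 2924 z 0.154 [array([ 520.6, -304. ]), array([361. , 601.1]), np.float64(1.5)]
all [189. 157.] 2069 z 0.1878 [array([476.6, 170. ]), array([430.9, 158.1]), np.float64(30.8)]
all [281. 144.] 288 z 0.1107 [array([503.7, -62. ]), array([ 58.8, 354.6]), np.float64(82.1)]
all [131. 180.] 961 z 0.1081 [array([409.6, 275.8]), array([563.3, 172.7]), np.float64(57.7)]
all [255. 209.] 311 z 0.0767 [array([397.3,  -2.8]), array([110.8,  69.5]), np.float64(37.0)]
all [337. 225.] 311 z 0.0931 [array([ 357.2, -160.8]), array([304.5,  64.6]), np.float64(89.7)]
all [ 71. 295.] 6512 z 0.5778 [array([215.1, 295.3]), array([230.5, 608.8]), np.float64(0.3)]
```

View pics/c1.png

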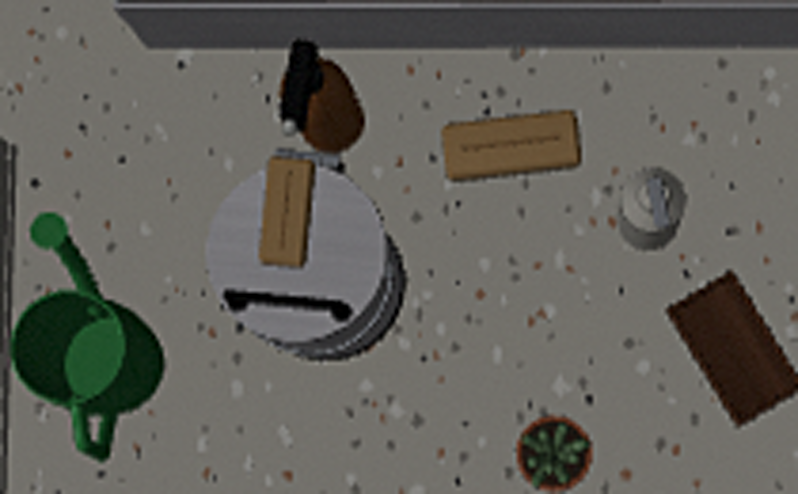

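The brush lies nearly square to the hinge. Refining brush, spray and soap, and checking the computed moves.

```bash
cat >> h.py <<'E'
def plan(p,yaw_y,q=None,s=None):
    """shift (cm) & turn for TCP at p, pointing down, tool y along yaw_y deg (mod 180)"""
    s=s or ctrl.get_state(); R0=rot(s['tcp_rot']); out=[]
    for a in (yaw_y,yaw_y+180):
        a=np.radians(a); y=np.array([np.cos(a),np.sin(a),0]); z=np.array([0,0,-1.]); Rt=np.stack([np.cross(y,z),y,z],1)
        out.append(R.from_matrix(R0.T@Rt).as_rotvec())
    out.sort(key=np.linalg.norm)
    print('t',s['time'],'at',s['eef_pos'].round(4),'shift cm',(R0.T@(np.array(p)-s['eef_pos'])*100).round(2),'turn',out[0].round(3),'q6',s['qpos'][5].round(3))
E
python3 - <<'E'
from h import *
im,d,ci=load('top0'); P=cloud(d,ci); z=P[...,2]; hsv=cv2.cvtColor(im,cv2.COLOR_BGR2HSV)
b=lambda x0,x1,y0,y1:(P[...,0]>x0)&(P[...,0]<x1)&(P[...,1]>y0)&(P[...,1]<y1)
m=b(.55,.75,.15,.35)&(z>.210)&(z<.228)&(hsv[...,1]>90)
r=lambda m:[np.round(x,1) for x in cv2.minAreaRect((P[m][:,:2]*1000).astype(np.float32))]
print('brush',r(m),m.sum(),np.median(z[m]),P[m].mean(0).round(4))
for n,m in (('lid',b(.5,.7,.15,.35)&(z>.18)&(z<.2)),('spray',b(.68,.85,.1,.3)&(z>.05)),('soap',b(.55,.8,-.2,-.0)&(z>.06)),('pot',b(.3,.5,-.1,.1)&(z>.03)),('jug',b(.4,.7,.3,.5)&(z>.03))):
    print(n,P[m].min(0).round(3),P[m].max(0).round(3))
plan([.62,.245,.32],90)
E
```

```text
brush [array([617.4, 240. ]), array([39.6, 92.6]), np.float64(85.0)] 329 0.2177679623302229 [0.6169 0.2393 0.2176]
lid [0.508 0.157 0.18 ] [0.7   0.315 0.2  ]
spray [0.691 0.1   0.05 ] [0.85  0.3   0.209]
soap [ 0.614 -0.11   0.06 ] [ 0.68  -0.053  0.166]
pot [ 0.332 -0.024  0.06 ] [0.447 0.044 1.619]
jug [0.408 0.3   0.031] [0.631 0.5   0.195]
t 0.1 at [0.2729 0.6167 0.23  ] shift cm [-46.79 -19.96  -8.97] turn [-0.002 -0.001 -0.417] q6 -0.15
```

```bash
python3 -m crank '[[0,0,-4.5,0,0,0],[0,0,-9,0,0,-0.05],[-4.5,-2,-9,0,0,-0.1],[-9,-4,-9,0,0,-0.15],[-13.5,-6,-9,0,0,-0.2],[-18,-8,-9,0,0,-0.25],[-22.5,-10,-9,0,0,-0.3],[-27,-12,-9,0,0,-0.33],[-31.5,-14,-9,0,0,-0.33],[-36,-16,-9,0,0,-0.33]]' 1; python3 - <<'E'
from h import *
plan([.6174,.240,.30],85)
E
```

```text
time: 1.1
eef_pos: [0.5384, 0.3234, 0.3207]
tcp_rot: [0.043, 0.999, -0.0, -0.0]
contact_force: [-0.8, -0.6, 0.2]
opening: 0.999
finger_force: 0.0
t 1.1 at [0.5384 0.3234 0.3207] shift cm [-8.59 -7.62  2.07] turn [-0.    -0.001  0.   ] q6 -1.105
```

```bash
python3 -m crank '[[-3,-3,0,0,0,0],[-6,-6,1,0,0,0],[-8.6,-7.6,2,0,0,0],[-8.6,-7.6,2,0,0,0],[-8.6,-7.6,2,0,0,0]]' 1; python3 - <<'E'
from h import *
plan([.6174,.240,.30],85)
im,d,ci=snap('wrist','w1.png'); P=cloud(d,ci); z=P[...,2]; hsv=cv2.cvtColor(im,cv2.COLOR_BGR2HSV)
m=(z>.208)&(z<.232)&(hsv[...,1]>80)&(hsv[...,0]>8)&(hsv[...,0]<25)&(np.hypot(P[...,0]-.617,P[...,1]-.24)<.1)
print(m.sum(),[np.round(x,1) for x in cv2.minAreaRect((P[m][:,:2]*1000).astype(np.float32))],np.median(z[m]))
E
```

```text
time: 1.6
eef_pos: [0.6165, 0.2415, 0.3]
tcp_rot: [0.044, 0.999, -0.0, -0.001]
contact_force: [1.2, 0.4, 0.6]
opening: 1.0
finger_force: 0.0
t 1.6 at [0.6165 0.2415 0.3   ] shift cm [-0.1  -0.14  0.  ] turn [-0.    -0.003 -0.001] q6 -1.263
5322 [array([618.6, 241.1]), array([38.9, 93.8]), np.float64(85.1)] 0.2190674158350619
```

View pics/w1.png

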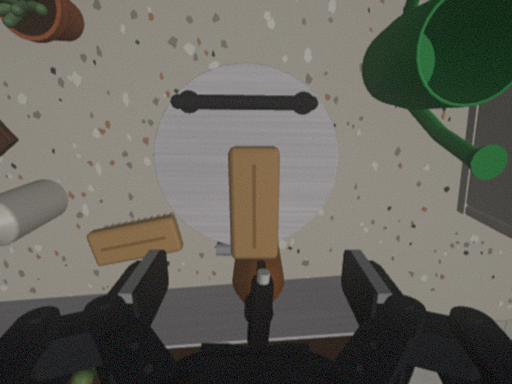

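The wrist view shows the brush centred between the fingers (254,203), behind the handle (244,102), so I'll descend and grip.

```bash
python3 -m crank '[[-0.2,0,3.5,0,0,0],[-0.2,0,7,0,0,0],[-0.2,0,9,0,0,0],[-0.2,0,10.4,0,0,0],[-0.2,0,10.4,0,0,0]]' 1 && python3 -m crank '[[0,0,0,0,0,0],[0,0,0,0,0,0],[0,0,0,0,0,0],[0,0,0,0,0,0],[0,0,0,0,0,0],[0,0,0,0,0,0]]' 0 40; python3 - <<'E'
from h import *
snap('wrist','w2.png')
E
```

```text
time: 2.15
eef_pos: [0.617, 0.2427, 0.1953]
tcp_rot: [0.043, 0.999, -0.0, -0.002]
contact_force: [0.6, -0.4, 0.2]
opening: 1.0
finger_force: 0.0
time: 2.75
eef_pos: [0.6197, 0.242, 0.1994]
tcp_rot: [0.043, 0.999, 0.0, 0.002]
contact_force: [-0.1, -0.7, 6.6]
opening: 0.461
finger_force: 41.1
```

View pics/w2.png

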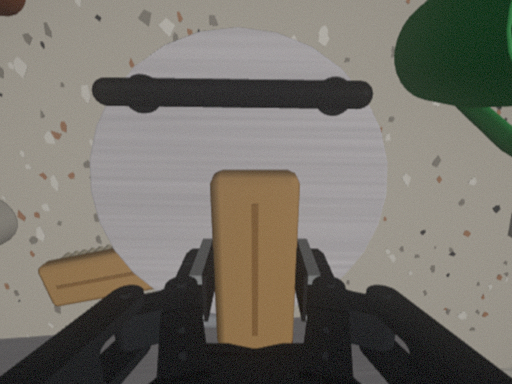

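Gripped. Lifting and turning.

```bash
python3 -m crank '[[0,0,-2,0,0,0],[0,0,-5,0,0,0],[0,0,-8,0,0,0],[0,0,-10,0,0,0],[0.5,-3,-10,0,0,-0.07],[1,-6,-10,0,0,-0.14],[2,-9.5,-10,0,0,-0.21],[3,-13,-10,0,0,-0.28],[4,-16.5,-10,0,0,-0.35],[5,-20,-10,0,0,-0.42]]' && python3 - <<'E'
from h import *
plan([.5205,-.1672,.2],120.8); print(ctrl.get_state()['finger_force'])
E
```

```text
time: 3.8
eef_pos: [0.5505, 0.0457, 0.2965]
tcp_rot: [-0.167, 0.986, 0.0, -0.001]
contact_force: [-0.2, -0.9, -1.5]
opening: 0.458
finger_force: 40.5
t 3.8 at [0.5505 0.0457 0.2965] shift cm [  9.85 -19.11   9.65] turn [ 0.001 -0.001 -0.201] q6 -2.008
40.493738651275635
```

```bash
python3 -m crank '[[1.5,-3,0,0,0,-0.03],[3,-6,0,0,0,-0.07],[4.5,-9,0,0,0,-0.11],[6,-12,0,0,0,-0.15],[7.5,-15,1,0,0,-0.2],[9,-18,3,0,0,-0.2],[9.8,-19,5,0,0,-0.2],[9.8,-19,7,0,0,-0.2],[9.8,-19,9,0,0,-0.2],[9.8,-19,9.5,0,0,-0.2]]' && python3 - <<'E'
from h import *
plan([.5205,-.1672,.1],120.8)
im,d,ci=snap('wrist','w3.png'); P=cloud(d,ci); z=P[...,2]; hsv=cv2.cvtColor(im,cv2.COLOR_BGR2HSV)
def r(m): 
    n,l,st,_=cv2.connectedComponentsWithStats(m.astype(np.uint8)); m=l==1+st[1:,4].argmax()
    print(m.sum(),[np.round(x,1) for x in cv2.minAreaRect((P[m][:,:2]*1000).astype(np.float32))],np.median(z[m]),P[m].min(0),P[m].max(0))
near=np.hypot(P[...,0]-.52,P[...,1]+.167)<.12
H,S,V=cv2.split(hsv)
r(near&(z<.025)&(V<120)&((H<14)|(H>170))&(S>60)); r(near&(z>.1)&(H>8)&(H<25)&(S>80)&(V>90))
im,d,ci=load('top0')
E
```

```text
time: 4.8
eef_pos: [0.5191, -0.1641, 0.1988]
tcp_rot: [-0.263, 0.965, 0.002, -0.002]
contact_force: [-0.7, 0.9, -0.9]
opening: 0.454
finger_force: 40.5
t 4.8 at [ 0.5191 -0.1641  0.1988] shift cm [ 0.01 -0.39  9.87] turn [ 0.006 -0.003 -0.005] q6 -2.596
3327 [array([ 490.6, -185.9]), array([61.5, 75.5]), np.float64(30.8)] 0.005439307609952926 [ 0.44589178 -0.23270222  0.00230087] [ 0.53554804 -0.13914379  0.01545868]
13477 [array([ 504.7, -170.9]), array([120.9,  38.4]), np.float64(30.7)] 0.2184393812601006 [ 0.45330858 -0.20283116  0.21219803] [ 0.56391643 -0.12529999  0.34187333]
```

View pics/w3.png

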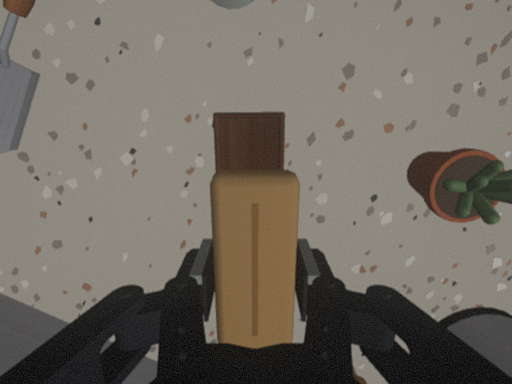

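The brush hangs level and aligned with the tray, whose front edge is at (249,113). Lowering.

```bash
python3 -m crank '[[-0.1,-0.4,3,0,0,0],[-0.1,-0.4,6,0,0,0],[-0.1,-0.4,9,0,0,0],[-0.1,-0.4,12,0,0,0],[-0.1,-0.4,14,0,0,0],[-0.1,-0.4,15.5,0,0,0],[-0.1,-0.4,16.5,0,0,0],[-0.1,-0.4,16.9,0,0,0],[-0.1,-0.4,16.9,0,0,0],[-0.1,-0.4,16.9,0,0,0]]' && python3 - <<'E'
from h import *
plan([.522,-.167,.0164],120.8)
im,d,ci=snap('wrist','w4.png')
E
```

```text
time: 5.85
eef_pos: [0.5248, -0.168, 0.0344]
tcp_rot: [-0.264, 0.965, -0.001, 0.001]
contact_force: [0.3, 0.3, 0.1]
opening: 0.457
finger_force: 40.5
t 5.85 at [ 0.5248 -0.168   0.0344] shift cm [0.19 0.24 1.8 ] turn [-0.002  0.001 -0.004] q6 -2.598
```

View pics/w4.png

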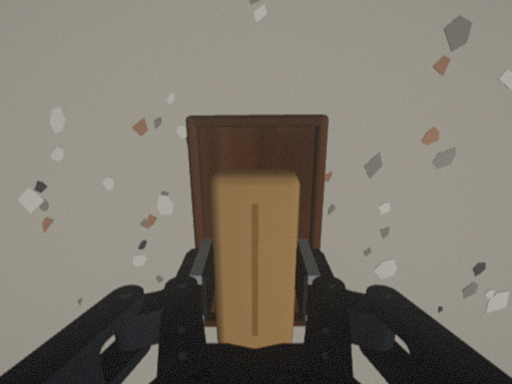

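```bash
python3 -m crank '[[0.1,0.1,0.5,0,0,0],[0.2,0.2,1,0,0,0],[0.2,0.2,1.3,0,0,0],[0.2,0.2,1.5,0,0,0],[0.2,0.2,1.6,0,0,0],[0.2,0.2,1.6,0,0,0],[0.2,0.2,1.7,0,0,0],[0.2,0.2,1.75,0,0,0],[0.2,0.2,1.75,0,0,0],[0.2,0.2,1.75,0,0,0]]'
```

```text
time: 6.9
eef_pos: [0.5215, -0.1671, 0.0165]
tcp_rot: [-0.263, 0.965, -0.0, 0.0]
contact_force: [-2.1, 0.8, 5.0]
opening: 0.458
finger_force: 41.1
```

Contact at the expected height. Releasing gently.

```bash
python3 -m crank '[[0,0,0,0,0,0],[0,0,0,0,0,0],[0,0,0,0,0,0],[0,0,0,0,0,0]]' 0.65 && python3 -m crank '[[0,0,-0.5,0,0,0],[0,0,-1.5,0,0,0],[0,0,-3,0,0,0],[0,0,-6,0,0,0],[0,0,-10,0,0,0],[0,0,-14,0,0,0],[0,0,-18,0,0,0],[0,0,-18,0,0,0]]' && python3 - <<'E'
from h import *
im,d,ci=snap('wrist','w5.png'); P=cloud(d,ci); z=P[...,2]; hsv=cv2.cvtColor(im,cv2.COLOR_BGR2HSV); H,S,V=cv2.split(hsv)
near=np.hypot(P[...,0]-.52,P[...,1]+.167)<.1
def r(m): 
    n,l,st,_=cv2.connectedComponentsWithStats(m.astype(np.uint8)); m=l==1+st[1:,4].argmax()
    print(m.sum(),[np.round(x,1) for x in cv2.minAreaRect((P[m][:,:2]*1000).astype(np.float32))],np.median(z[m])); return m
a=r(near&(z>.028)&(z<.045)&(H>8)&(H<25)&(S>80)&(V>80)); b=r(near&(z<.025)&(V<120)&((H<14)|(H>170))&(S>60)); r(a|b)
A=np.c_[P[a][:,:2],np.ones(a.sum())]; print('slope',np.linalg.lstsq(A,z[a],rcond=None)[0])
plan([.537,.2397,.33],-5.8)
E
```

```text
time: 7.3
eef_pos: [0.5212, -0.1669, 0.0156]
tcp_rot: [-0.263, 0.965, 0.0, -0.0]
contact_force: [0.5, 0.3, 0.6]
opening: 0.649
finger_force: 0.0
time: 8.1
eef_pos: [0.5251, -0.1689, 0.2053]
tcp_rot: [-0.264, 0.965, -0.006, 0.006]
contact_force: [0.3, -0.5, -0.0]
opening: 0.653
finger_force: 0.0
3034 [array([ 520.2, -166.7]), array([93.7, 39.2]), np.float64(30.6)] 0.03600749120671928
3611 [array([ 522.1, -167.5]), array([134.3,  76.2]), np.float64(30.6)] 0.005846054938123679
6645 [array([ 522.1, -167.5]), array([134.3,  76.2]), np.float64(30.6)] 0.01353149783383667
slope [ 0.00877277 -0.01108219  0.02947853]
t 8.15 at [ 0.5236 -0.1681  0.2018] shift cm [-21.96  34.31 -13.01] turn [-0.011  0.001 -0.936] q6 -2.599
```

View pics/w5.png

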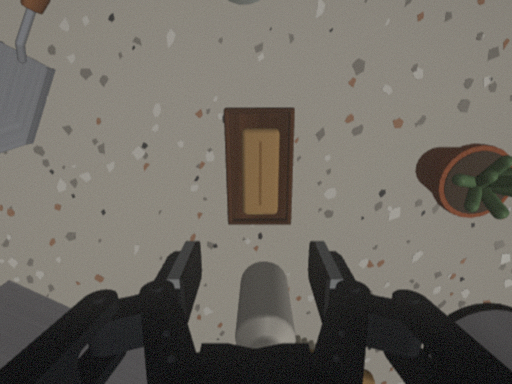

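The brush lies flat and centred in the tray (260,165), about 2 mm off. Now the handle, turning the long way to stay inside the last joint's range.

```bash
python3 -m crank '[[0,0,-4,0,0,0.12],[0,0,-8,0,0,0.25],[-1,1.5,-12,0,0,0.38],[-3,4.7,-13,0,0,0.5],[-5.2,8.2,-13,0,0,0.63],[-7.5,11.7,-13,0,0,0.76],[-9.8,15.2,-13,0,0,0.89],[-12,18.7,-13,0,0,1.02],[-14,22,-13,0,0,1.15],[-16,25,-13,0,0,1.28]]' 1 && python3 - <<'E'
from h import *
s=ctrl.get_state(); s['tcp_rot']; plan([.537,.2397,.33],-5.8); print(s['tcp_rot'])
E
```

```text
time: 9.15
eef_pos: [0.531, 0.1315, 0.3251]
tcp_rot: [0.367, 0.93, -0.0, -0.001]
contact_force: [-0.1, -0.7, 0.8]
opening: 0.998
finger_force: 0.0
t 9.15 at [0.531  0.1315 0.3251] shift cm [ 6.95  8.31 -0.49] turn [-0.002 -0.001  0.92 ] q6 -0.762
[ 3.67027371e-01  9.30209818e-01 -2.93939338e-04 -7.19849849e-04]
```

```bash
python3 -m crank '[[1,1.2,0,0,0,0.12],[2,2.4,0,0,0,0.25],[3,3.6,0,0,0,0.38],[4,4.8,0,0,0,0.5],[5,6,0,0,0,0.63],[6,7.2,0,0,0,0.76],[7,8.3,0,0,0,0.88],[7,8.3,0,0,0,0.92],[7,8.3,0,0,0,0.92],[7,8.3,0,0,0,0.92]]' && python3 - <<'E'
from h import *
plan([.537,.2397,.33],-5.8)
im,d,ci=snap('wrist','w6.png'); P=cloud(d,ci); z=P[...,2]
near=(abs(P[...,0]-.537)<.04)&(abs(P[...,1]-.24)<.08)
m=near&(z>.222)&(z<.24)
print(m.sum(),[np.round(x,1) for x in cv2.minAreaRect((P[m][:,:2]*1000).astype(np.float32))],np.percentile(z[m],[5,50,95]))
m=(abs(P[...,0]-.589)<.1)&(abs(P[...,1]-.237)<.1)&(z>.183)&(z<.193); print('lid',[np.round(x,1) for x in cv2.minAreaRect((P[m][:,:2]*1000).astype(np.float32))])
E
```

```text
time: 10.15
eef_pos: [0.5366, 0.238, 0.3252]
tcp_rot: [0.74, 0.673, -0.001, -0.0]
contact_force: [-0.2, 0.4, -0.2]
opening: 1.002
finger_force: 0.0
t 10.15 at [0.5366 0.238  0.3252] shift cm [ 0.17  0.02 -0.48] turn [-0.001  0.001  0.006] q6 0.34
1406 [array([539.2, 242.2]), array([100.5,   9.9]), np.float64(84.4)] [0.22704172 0.23033515 0.23183838]
lid [array([591.1, 234.8]), array([157.6, 164.9]), np.float64(44.1)]
```

View pics/w6.png

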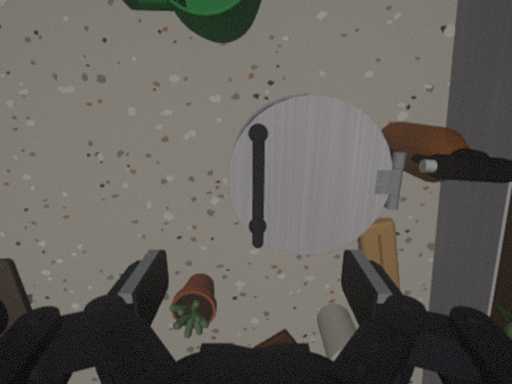

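```bash
python3 -m crank '[[0.1,0.1,4,0,0,0],[0.3,0.2,7.5,0,0,0],[0.3,0.2,10,0,0,0],[0.3,0.2,11.5,0,0,0],[0.3,0.2,11.8,0,0,0],[0.3,0.2,11.8,0,0,0]]' && python3 -m crank '[[0,0,0,0,0,0],[0,0,0,0,0,0],[0,0,0,0,0,0],[0,0,0,0,0,0],[0,0,0,0,0,0],[0,0,0,0,0,0],[0,0,0,0,0,0],[0,0,0,0,0,0]]' 0 30; python3 - <<'E'
from h import *
s=ctrl.get_state(); R0=rot(s['tcp_rot']); ux=np.array([np.cos(-.098),np.sin(-.098),0])
print(s['eef_pos'],R0.round(3))
for a in range(0,61,6):
    t=np.radians(a); h=lambda t:(-135*np.cos(t)+43*np.sin(t))*ux+np.array([0,0,1])*(135*np.sin(t)+43*np.cos(t))
    print(a,(R0.T@(h(t)-h(0))/10).round(2))
E
```

```text
time: 10.8
eef_pos: [0.5396, 0.2409, 0.2083]
tcp_rot: [0.74, 0.672, 0.0, 0.0]
contact_force: [-0.1, 0.1, 1.0]
opening: 1.001
finger_force: 0.0
time: 11.6
eef_pos: [0.5396, 0.241, 0.2082]
tcp_rot: [0.74, 0.672, 0.0, 0.0]
contact_force: [0.1, 0.1, 0.5]
opening: 0.103
finger_force: 29.3
[0.53956035 0.24097198 0.20817302] [[ 0.096  0.995  0.001]
 [ 0.995 -0.096  0.   ]
 [ 0.     0.001 -1.   ]]
0 [0. 0. 0.]
6 [-0.    0.52 -1.39]
12 [-0.    1.19 -2.71]
18 [-0.    1.99 -3.96]
24 [-0.    2.92 -5.12]
30 [-0.01  3.96 -6.17]
36 [-0.01  5.11 -7.11]
42 [-0.01  6.35 -7.92]
48 [-0.01  7.67 -8.6 ]
54 [-0.02  9.05 -9.14]
60 [-0.02 10.48 -9.53]
```

```bash
python3 -m crank '[[0,0.25,-0.7,0,0,0],[0,0.52,-1.4,0,0,0],[0,0.84,-2.06,0,0,0],[0,1.19,-2.7,0,0,0],[0,1.58,-3.35,0,0,0],[0,2,-3.95,0,0,0],[0,2.45,-4.55,0,0,0],[0,2.92,-5.1,0,0,0],[0,2.92,-5.1,0,0,0],[0,2.92,-5.1,0,0,0]]'
```

```text
time: 12.6
eef_pos: [0.5681, 0.2381, 0.2605]
tcp_rot: [0.74, 0.672, -0.0, -0.0]
contact_force: [-5.0, 0.2, 2.3]
opening: 0.105
finger_force: 29.5
```

```bash
python3 -m crank '[[0,0.7,-0.7,0,0,0],[0,1.4,-1.37,0,0,0],[0,2.2,-2,0,0,0],[0,2.9,-2.5,0,0,0],[0,3.6,-2.9,0,0,0],[0,4.3,-3.25,0,0,0],[0,5,-3.6,0,0,0],[0,5.7,-3.87,0,0,0],[0,6.4,-4.13,0,0,0],[0,7,-4.3,0,0,0]]' && python3 -m crank '[[0,0.4,-0.1,0,0,0],[0,0.4,-0.1,0,0,0],[0,0.4,-0.1,0,0,0]]'; python3 - <<'E'
from h import *
im,d,ci=snap('wrist','w7.png')
i2,d2,c2=snap('top','t7.png'); i3,d3,c3=snap('side','s7.png')
s=ctrl.get_state(); print(s['eef_pos'],s['contact_force'],s['finger_force'])
o=np.array([.6735,.2284,.183]); ux=np.array([np.cos(-.098),np.sin(-.098),0]); uy=np.array([-ux[1],ux[0],0])
for n,dd,c in(('w',d,ci),('t',d2,c2),('s',d3,c3)):
    P=cloud(dd,c)-o; a=P@ux; l=P@uy; h=P[...,2]
    m=(a>-.13)&(a<0)&(abs(l)<.075)&(h>.02)&(h<.16)&(np.hypot(a,h)<.165)
    A=np.degrees(np.arctan2(h[m],-a[m])); hist=np.histogram(A,bins=range(40,84,2)); print(n,m.sum(),hist[0])
cv2.imwrite('pics/s7c.png',cv2.resize(i3[80:260,180:400],None,fx=3,fy=3))
h=s['eef_pos']-[0,0,-.0]; bar=s['eef_pos']+[0,0,.0178]-o; print('angle from tcp',np.degrees(np.arctan2(bar[2],-(bar@ux)))-np.degrees(np.arctan2(43,135)))
E
```

```text
time: 13.6
eef_pos: [0.6391, 0.2311, 0.3053]
tcp_rot: [0.74, 0.672, 0.001, 0.001]
contact_force: [-4.2, -0.7, 5.9]
opening: 0.105
finger_force: 30.7
time: 13.9
eef_pos: [0.6433, 0.2307, 0.306]
tcp_rot: [0.74, 0.672, 0.002, 0.002]
contact_force: [-3.6, -1.0, 6.3]
opening: 0.102
finger_force: 30.8
[0.64319251 0.23072756 0.30600648] [-3.57835336 -0.90072728  6.09336613] 30.836898386478424
w 23195 [   0    0    0    0    0    0    0    0    0  212 6499 6972 1253  954
  596  597  677  812 2051 1747  423]
t 192 [ 0  0  0  0  0  0  0  0  1 11 70 53 11  7  7  7  6  8  9  2  0]
s 424 [  0   0   0   0   0   0   0   0   0   7  73 119  51  28  20  19  21  16
  20  20  13]
angle from tcp 60.153211332421066
```

View pics/s7c.png

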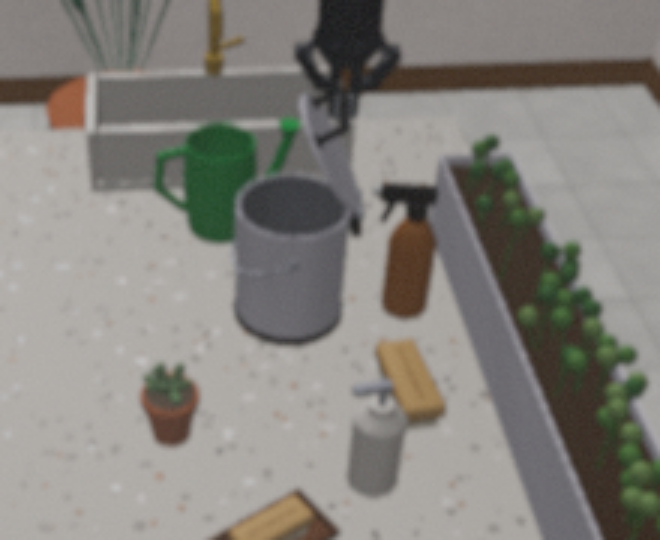

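The side view shows the lid held open by the gripper at (325,120), clear of the spray bottle. Kinematics give 60°, and the depth readings agree. Holding for the half second, then handing in.

```bash
python3 -m crank '[[0,0,0,0,0,0],[0,0,0,0,0,0],[0,0,0,0,0,0],[0,0,0,0,0,0],[0,0,0,0,0,0],[0,0,0,0,0,0],[0,0,0,0,0,0],[0,0,0,0,0,0],[0,0,0,0,0,0],[0,0,0,0,0,0]]' && python3 -c "
from plant import ctrl
print(ctrl.sign_off())"
```

```text
time: 15.05
eef_pos: [0.6432, 0.2307, 0.306]
tcp_rot: [0.74, 0.672, 0.002, 0.002]
contact_force: [-2.8, -0.5, 4.9]
opening: 0.1
finger_force: 30.8
the job is handed in; nothing more can be done
None
```

The brush lies bristles down, flat and about 2 mm off centre in the far tray; the robot is holding the lid open at about 60°, and the job was handed in at 15 s without the judge's result being shown.

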